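# Shut the caddy flap and spin its thumbscrew home

### The arm

A 6-joint arm with a two-finger parallel gripper is mounted at the origin on the work surface. World frame = base frame: x ahead of the robot, y to its left, z up, the work surface at z = 0. Lengths are in m, angles in rad, forces in N, time in s.
With the tool pointing down it reaches from about 0.35 to 0.975 m from the base axis. Payload 4.9 kg.
Tool frame: the origin (TCP) lies between the finger pads; the fingertips stand 17 mm ahead of it and the grasp point (between the pads) lies 2 mm behind it; z points along the fingers, y is the direction in which the jaws open and shut (so a half turn about z gives the same grasp; the last joint's range is limited). The gripper opens to 85 mm and grips with 20 to 120 N. Pads are 22 mm wide; open, the fingers measure 114 mm over their backs; the gripper's body (76 mm by 85 mm) begins 54 mm behind the grasp point. The pads swing forward as they close: fully open they stand 13 mm farther back than shut.
Start: joints at [1.03, 0.053, 1.613, -0, 1.476, -0.119], TCP at [0.256, 0.57, 0.248] pointing down, gripper open.
Joint ranges: [-3.01, 3.01], [-1.01, 2.22], [0.06, 2.58], [-1.02, 4.17], [0.09, 2.62], [-3.14, 3.14]. Speed limits (rad/s): [2.57, 2.57, 3.14, 3.14, 3.14, 3.14].

### API

Orientations are given as a unit quaternion [w, x, y, z].
In Python, from plant import state, grab_frame, camera_model, job_done, find_in, silhouettes, landmark_of gives the robot as it stands.
- The arm moves only by the shell command python3 -m crank 'ROWS'. ROWS is JSON, a list of rows, each an object with "angular": the turn, a rotation vector about the tool's x, y, z each as a share of 5 degrees, from -1 to 1, a list of three; "delta_pos": the shift along the tool's x, y, z each as a share of 3 cm, from -1 to 1, a list of three; "gripper": the opening, from 0 (shut) to 1 (fully open). In form: [{"angular": [ax, ay, az], "delta_pos": [tx, ty, tz], "gripper": gripper}, ...]. A call has 1 to 12 rows; each row shifts and turns the commanded pose from where the row before left it, along the tool's axes as they then stand; what a row does not reach is not made up. A row lasts 1/8 s, in which the tool goes at most 62.5 mm and 10.7 degrees, less where a joint would pass 70% of its speed; a pose out of reach is approached as far as the arm can. A call with a number of a shift or a turn outside -1 to 1 is refused whole. A call with a gripper value outside its range is refused whole. The fingers move at their own pace and stop on an object; the grip force is fixed at half the most. Time passes only in rows, so rows that do not move let the fingers close. It gives the time, the measured TCP pose, the force and the opening at its end, in the units of the state.
- state(): the state, without advancing time (a new reading comes with each control period).
- grab_frame(name): name is "scene" or "top"; returns the picture (480x640x3 uint8, red, green, blue); there is no depth.
- camera_model(name): a dict with "camera_matrix" (3x3 intrinsics, pixels), "rvec" (rotation vector, rad) and "tvec" (3), from world to camera coordinates, as OpenCV has them. Camera axes: x right, y down, z forward; pixel columns grow to the right and rows downward; lengths in m; the calibration is good to about 2 mm. A picture is of the moment at which its call begins. camera_model takes no time and is no camera call.
- job_done(): hands the job in, once; it reports no verdict.
Trained networks look in the newest picture that a camera, given by its name, has taken for a name from the list of things; names that differ only in an ending like _2 or _b are one class to them, and where a whole thing is asked for, a point or a joint stands for the part that bears it (a point fixed in the world has none). Each returns a list of dicts, best first, with "conf" (0 to 1); they miss things now and then, are a little off and sometimes report something else, mostly with a low value. They report only what shows in the picture. A call takes as long as a camera call.
- find_in(camera, target): "bbox" ([left, top, right, bottom] in pixels, round what is visible of it).
- silhouettes(camera, target): "mask" (480x640 bool, what is visible of it) and "bbox" ([left, top, right, bottom] in pixels, round what is visible of it).
- landmark_of(camera, target): "pixel" ([column, row] in pixels: a listed point, or the origin of a listed thing).
The state is a dict: "time": time; "joint_pos": joint angles; "joint_vel": joint speeds; "joint_efforts": joint torques, N m; "tool_pos": TCP position; "tool_rot": TCP orientation; "contact_force": force on the tool from outside, world axes, zero at the start; "ft_torque": the same for the moment, N m; "gripper_width": opening from 0.0 (shut) to 1.0 (fully open).
Only numpy, scipy, OpenCV 4.12 (cv2) and the standard library are available. Lean on these libraries where they do the work, as an engineer would, in place of code of your own. Each camera call takes 0.05 s, during which the arm holds its last target.

### The job

Push the raised flap of the rattan-look caddy down shut, then screw down the loose winged thumbscrew on the flap: push its wings round clockwise (seen from above) with the fingertips, stroke after stroke, until it is fully home and turns no further. Only push - do not pinch the wings or lift the flap - and leave everything round the caddy where it stands.

Things in the scene. Friction and masses are not known exactly. Their poses are not given: they have to be found in the camera images.
- caddy_hinge (a point): Middle of the flap's hinge line, fixed to the caddy, 93 mm above the counter. Axes: z up, y along the hinge, x level and away from the robot's side. The caddy, a fixed brown woven-look box 160 x 250 x 90 mm (96 mm with the flap shut), spans x = -160 to 0 mm, y = -125 to 125 mm of this point.
- flap (a joint): Flap angle in rad: 0 shut (level on the caddy), grows as the edge nearer the robot rises; starts 0.35 to 0.75. The stiff hinge holds it where it is left; pushing it down near its free edge takes 1 to 4 N. A board 165 mm long from the hinge line, 250 mm wide, 6 mm thick, its top 3 mm above the hinge line when shut. Its front corners, over 60 mm sideways of the middle, are bare: push there.
- flap_edge (a point): Middle of the flap's free edge, on its top face, 165 mm from the hinge line. Axes are the flap's: x towards the hinge, y along the hinge, z out of the top face.
- flap_handle (a point): Middle of the pull bar on the flap, 73 mm from the hinge line: 10 mm thick, 90 mm along y, top 34 mm above the hinge line (31 mm above the flap). Its nearest side is 40 mm from the screw's axis, so a finger cannot well circle right round the screw. Not needed.
- thumbscrew (a joint): Angle of the captive steel thumbscrew in rad, growing clockwise from above. Starts 0.4 to 2.85; hard stop (fully home) at 7.854: wings then parallel to the hinge, as also half a turn before, when not home. At value v one wing points along the flap's x turned clockwise by v, the other opposite. It does not rise or sink; friction 0.025 N m (1 to 1.5 N on a wing); stays where left.
- screw_foot (a point): The screw's axis at the flap's top face, mid-width, 118 mm from the hinge line, 47 mm from the free edge. z is the axis (up when shut), x points along one wing. Hub 18 mm across, 27 mm high (collar at its foot 26 mm, 5 mm high). Two flat round wings reach 33 mm from the axis, each 6 mm thick, from 8 to 32 mm above the flap.
- wing_tip (a point): Outer end of one of the two like wings, 33 mm from the axis, 20 mm above the flap.
- soap_cage: Loose stainless wire soap cage with a cream bar in it, 110 x 75 x 42 mm; origin under its centre. Leave alone.
- dropper_bottle: Loose amber glass dropper bottle, 32 mm across, 90 mm high; origin under its centre. Leave alone.
- comb: Loose black wide comb lying flat, 180 (its x) x 44 x 6 mm; origin under its middle. It lies in front of the caddy. Leave alone.
- lidded_box: Loose terracotta-glazed ceramic box with lid, 85 x 85 x 73 mm; origin under its centre. Leave alone.
- tumbler: Loose white ceramic tumbler, 72 mm across, 95 mm high; origin under its centre. Leave alone.
- cream_jar: Loose small white cream jar with a metal cap, 50 mm across, 40 mm high; origin under its centre. Leave alone.

How it is judged:
By the outcome, as a careful person would: the job done as asked, in the order asked, and still so for the second after the job is handed in, with the robot touching nothing.
It also fails if it takes over 54 s, if anything falls off the work surface, if the arm or the gripper's body presses on something with over 40 N, if the wrist force passes 120 N, or if a joint passes its speed limit or range.

## Working session

There is one attempt and no reset: what is moved stays moved. The work goes in short steps, Python scripts to look and compute and a shell command to move; the robot and the scene stay as the last step left them, time stands still between calls to the robot, and variables do not carry over. Pictures are saved under pics/ and viewed, and the job is handed in when it is done.

```bash
ls; mkdir -p pics
python3 - <<'E'
from plant import *
import cv2
s=state()
for k,v in s.items(): print(k,v)
for c in("scene","top"):
    f=grab_frame(c); cv2.imwrite(f"pics/{c}0.png",f[:,:,::-1]); print(c,camera_model(c))
    for t in("caddy_hinge","flap_edge","flap_handle","screw_foot","wing_tip"):
        print(t,[(d["conf"],d["pixel"]) for d in landmark_of(c,t)][:3])
E
```

```text
pics
time 0.0
joint_pos [ 1.03003167e+00  5.33518103e-02  1.61428223e+00 -1.58299709e-05
  1.47597579e+00 -1.19016690e-01]
joint_vel [-0.00059729  0.00118082 -0.00332811  0.0015876   0.00062372 -0.00100289]
joint_efforts [-2.30029109e-04 -3.93687665e+01 -3.70173991e+01  2.47909085e-06
  7.35634938e-03 -8.72301740e-06]
tool_pos [0.25556087 0.56972967 0.24707313]
tool_rot [-3.19267250e-04  2.09313757e-01  9.77848012e-01 -9.56753410e-04]
contact_force [0.6052458  0.37922807 0.87096202]
ft_torque [ 0.02630017 -0.01463864  0.02887248]
gripper_width 1.0005351062794274
scene {'camera_matrix': array([[486.83222564,   0.        , 313.94796999],
       [  0.        , 486.83222564, 242.03209729],
       [  0.        ,   0.        ,   1.        ]]), 'rvec': array([ 1.83291307,  1.38780952, -0.70299197]), 'tvec': array([-0.17014706, -0.24812643,  1.45549384])}
caddy_hinge [(0.57, [316.3, 268.8])]
flap_edge [(0.95, [312.6, 192.5]), (0.64, [312.9, 214.9])]
flap_handle [(0.78, [314.9, 227.0])]
screw_foot [(0.69, [315.4, 213.2]), (0.27, [303.9, 220.5])]
wing_tip [(0.83, [302.9, 218.8])]
top {'camera_matrix': array([[560.66025019,   0.        , 312.04607769],
       [  0.        , 560.66025019, 240.22042545],
       [  0.        ,   0.        ,   1.        ]]), 'rvec': array([ 2.1232024 , -2.17171964,  0.14053211]), 'tvec': array([0.02496782, 0.58972289, 1.01800331])}
caddy_hinge [(0.85, [324.3, 200.4])]
flap_edge [(0.75, [300.4, 276.4])]
flap_handle [(0.73, [316.5, 222.2])]
screw_foot [(0.71, [307.5, 249.7])]
wing_tip [(0.96, [327.5, 242.4]), (0.33, [317.5, 222.0])]
```

View pics/scene0.png

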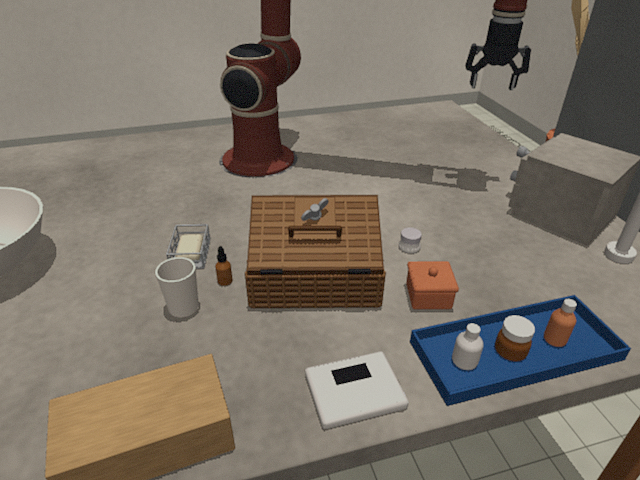

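View pics/top0.png

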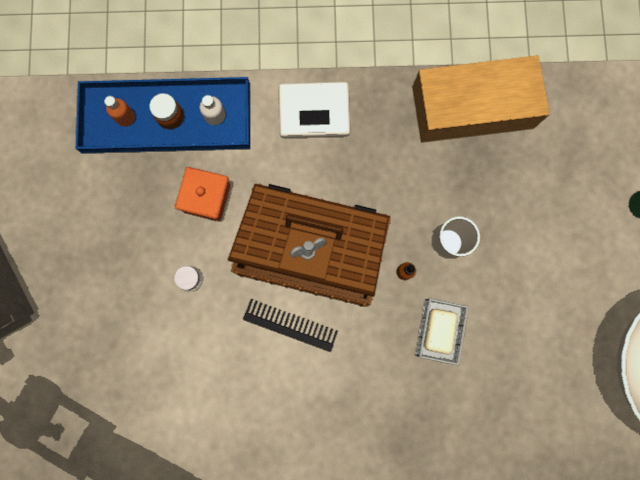

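```bash
cat > h.py <<'E'
import numpy as np, cv2
from plant import *
from scipy.spatial.transform import Rotation as R
def P(c):
    m=camera_model(c); r=cv2.Rodrigues(m["rvec"])[0]; return m["camera_matrix"]@np.c_[r,m["tvec"]]
def tri(a,b):
    X=cv2.triangulatePoints(P("scene"),P("top"),np.float64(a).reshape(2,1),np.float64(b).reshape(2,1)); X=(X[:3]/X[3]).ravel()
    return X
def proj(c,X):
    x=P(c)@np.r_[X,1]; return x[:2]/x[2]
def ray_at(c,px,z):
    p=P(c); A=p[:,:3]; C=-np.linalg.solve(A,p[:,3]); d=np.linalg.solve(A,np.r_[px,1]); return C+d*(z-C[2])/d[2]
E
python3 - <<'E'
from h import *
pts=dict(hinge=([316.3,268.8],[324.3,200.4]),edge=([312.6,192.5],[300.4,276.4]),handle=([314.9,227],[316.5,222.2]),foot=([315.4,213.2],[307.5,249.7]))
for k,(a,b) in pts.items():
    X=tri(a,b); print(k,X.round(4),proj("scene",X)-a,proj("top",X)-b)
print(ray_at("top",[324.3,200.4],.093))
for c in("scene","top"):
    p=P(c);print(c,-np.linalg.solve(p[:,:3],p[:,3]))
E
```

```text
hinge [ 0.6555 -0.0087  0.096 ] [-2.71734681  0.10985613] [-2.0158845  -0.48524872]
edge [0.5126 0.0306 0.1698] [ 0.57097661 -0.03002311] [0.50688373 0.11638314]
handle [0.6058 0.0049 0.1531] [-1.50690886  0.06740651] [-1.20366383 -0.28564315]
foot [0.5592 0.0203 0.1517] [-0.84724787  0.04097962] [-0.71093888 -0.16836316]
[ 0.6551593 -0.0123985  0.093    ]
scene [ 1.31703325 -0.19464298  0.66069402]
top [0.44560877 0.00669088 1.0890892 ]
```

```bash
cat >> h.py <<'E'
def model(q):
    hx,hy,yaw,a,v=q
    H=np.array([hx,hy,.093]); Rc=R.from_euler('z',yaw)
    # flap frame: x towards hinge; near edge rises -> rotation about +y by a
    Rf=Rc*R.from_euler('y',a)
    f=lambda x,y,z:H+Rf.apply([x,y,z])
    w=[np.cos(v),-np.sin(v)]
    return dict(hinge=H,edge=f(-.165,0,.003),handle=f(-.073,0,.034),foot=f(-.118,0,.003),
      tip=f(-.118+.033*w[0],.033*w[1],.023),tip2=f(-.118-.033*w[0],-.033*w[1],.023),cornL=f(-.165,.125,.003),cornR=f(-.165,-.125,.003)),f
E
python3 - <<'E'
from h import *
from scipy.optimize import least_squares
obs=dict(hinge=([316.3,268.8],[324.3,200.4]),edge=([312.6,192.5],[300.4,276.4]),foot=([315.4,213.2],[307.5,249.7]),tip=([302.9,218.8],[327.5,242.4]),handle=([314.9,227],[316.5,222.2]))
extra=dict(cornR=([249,198],None), cornL=([379,196],None))
def res(q):
    m,_=model(q); r=[]
    for k,ab in list(obs.items())+list(extra.items()):
        for c,p in zip(("scene","top"),ab):
            if p is not None: r+=list((proj(c,m[k])-p))
    return r
best=min((least_squares(res,[.655,-.01,-.25,.45,v0],loss='soft_l1') for v0 in np.arange(0.3,6.3,.5)),key=lambda s:s.cost)
print(best.x.round(4),best.cost); print(np.array(res(best.x)).reshape(-1,4 if 0 else 2).round(1).tolist())
m,_=model(best.x)
for k in m: print(k,m[k].round(4))
for c in("scene","top"):
    for t in("lidded_box","cream_jar","soap_cage","dropper_bottle","comb","tumbler"):
        d=landmark_of(c,t)
        if d: print(c,t,d[0]["conf"],d[0]["pixel"],ray_at(c,d[0]["pixel"],0).round(3))
E
```

```text
Traceback (most recent call last):
  File "h.py", line 10, in proj
    x=P(c)@np.r_[X,1]; return x[:2]/x[2]
      ~^^^
  File "h.py", line 5, in P
    m=camera_model(c); r=cv2.Rodrigues(m["rvec"])[0]; return m["camera_matrix"]@np.c_[r,m["tvec"]]
ValueError: time passes only in moves, steps and waits
```

```bash
sed -i '0,/^def P/s//import functools\n@functools.cache\ndef P/' h.py
cat > fit.py <<'E'
from h import *
from scipy.optimize import least_squares
obs=dict(hinge=([316.3,268.8],[324.3,200.4]),edge=([312.6,192.5],[300.4,276.4]),foot=([315.4,213.2],[307.5,249.7]),tip=([302.9,218.8],[327.5,242.4]),handle=([314.9,227],[316.5,222.2]))
extra=dict(cornR=([249,198],None), cornL=([379,196],None))
def res(q):
    m,_=model(q); r=[]
    for k,ab in list(obs.items())+list(extra.items()):
        for c,p in zip(("scene","top"),ab):
            if p is not None: r+=list((proj(c,m[k])-p))
    return r
best=min((least_squares(res,[.655,-.01,-.25,.45,v0],loss='soft_l1') for v0 in np.arange(0.3,6.3,.5)),key=lambda s:s.cost)
print(best.x.round(4),best.cost); print(np.array(res(best.x)).reshape(-1,4 if 0 else 2).round(1).tolist())
m,_=model(best.x)
for k in m: print(k,m[k].round(4))
for c in("scene","top"):
    for t in("lidded_box","cream_jar","soap_cage","dropper_bottle","comb","tumbler"):
        d=landmark_of(c,t)
        if d: print(c,t,d[0]["conf"],d[0]["pixel"],ray_at(c,d[0]["pixel"],0).round(3))
E
python3 fit.py
```

```text
[ 0.6565 -0.0087 -0.2727  0.4274  0.9469] 21.503957715459713
[[-2.6, 1.7], [-2.0, -0.7], [1.0, 2.5], [0.1, 0.1], [-1.8, 1.8], [-0.3, 3.2], [-3.5, -0.8], [-1.2, -1.1], [-1.2, -0.4], [-1.5, -0.6], [1.7, -2.9], [-2.5, -1.1]]
hinge [ 0.6565 -0.0087  0.093 ]
edge [0.5131 0.0314 0.1641]
handle [0.6061 0.0054 0.1542]
foot [0.5543 0.0199 0.1446]
tip [ 0.5719 -0.0129  0.1549]
tip2 [0.5526 0.0481 0.1708]
cornL [0.5468 0.1518 0.1641]
cornR [ 0.4794 -0.089   0.1641]
scene lidded_box 0.9 [429.9, 295.8] [0.687 0.223 0.   ]
scene cream_jar 0.86 [408.4, 246.0] [0.523 0.252 0.   ]
scene soap_cage 0.91 [188.2, 252.7] [ 0.413 -0.231  0.   ]
scene dropper_bottle 0.59 [226.5, 280.3] [ 0.53  -0.161  0.   ]
scene tumbler 0.68 [183.5, 305.6] [ 0.583 -0.251  0.   ]
top lidded_box 0.59 [208.4, 197.2] [0.687 0.216 0.   ]
top cream_jar 0.96 [191.6, 278.4] [0.526 0.248 0.   ]
top soap_cage 0.56 [438.5, 332.8] [ 0.411 -0.226  0.   ]
top dropper_bottle 0.63 [407.9, 271.2] [ 0.531 -0.173  0.   ]
top comb 0.67 [291.1, 326.6] [0.429 0.056 0.   ]
top tumbler 0.57 [446.7, 242.8] [ 0.585 -0.251  0.   ]
```

```bash
python3 -m crank '[{"angular":[0,0,0],"delta_pos":[-1,-0.65,0],"gripper":0},{"angular":[0,0,0],"delta_pos":[-1,-0.65,0],"gripper":0},{"angular":[0,0,0],"delta_pos":[-1,-0.65,0],"gripper":0},{"angular":[0,0,0],"delta_pos":[-1,-0.65,0],"gripper":0},{"angular":[0,0,0],"delta_pos":[-1,-0.65,0],"gripper":0},{"angular":[0,0,0],"delta_pos":[-1,-0.65,0],"gripper":0},{"angular":[0,0,0],"delta_pos":[-1,-0.65,0],"gripper":0},{"angular":[0,0,0],"delta_pos":[-1,-0.65,0],"gripper":0},{"angular":[0,0,0],"delta_pos":[-1,-0.65,0],"gripper":0},{"angular":[0,0,0],"delta_pos":[-1,-0.65,0],"gripper":0},{"angular":[0,0,0],"delta_pos":[-1,-0.65,0],"gripper":0},{"angular":[0,0,0],"delta_pos":[-1,-0.65,0],"gripper":0}]'
```

```text
time: 2.7
tool_pos: [0.4891, 0.2083, 0.2485]
tool_rot: [0.0, 0.209, 0.978, 0.0]
contact_force: [1.0, -0.3, -0.4]
gripper_width: 0.002
```

```bash
python3 -m crank '[{"angular":[0,0,0],"delta_pos":[-1,-0.65,0.3],"gripper":0},{"angular":[0,0,0],"delta_pos":[-1,-0.65,0.3],"gripper":0},{"angular":[0,0,0],"delta_pos":[-1,-0.65,0.3],"gripper":0},{"angular":[0,0,0],"delta_pos":[0,0,0],"gripper":0}]'
python3 - <<'E'
from h import *
for c in("scene","top"): cv2.imwrite(f"pics/{c}1.png",grab_frame(c)[:,:,::-1])
print(state()["tool_pos"],state()["joint_pos"])
E
```

```text
time: 3.2
tool_pos: [0.547, 0.1173, 0.2203]
tool_rot: [-0.001, 0.211, 0.978, -0.0]
contact_force: [-0.0, 0.3, 0.3]
gripper_width: -0.0
[0.54657879 0.1191331  0.22124586] [ 8.13755664e-02 -8.50954535e-02  1.79460562e+00  4.22243064e-04
  1.43251863e+00 -1.06702991e+00]
```

```bash
python3 -m crank '[{"angular":[0,0,0],"delta_pos":[0,0,0.6],"gripper":0},{"angular":[0,0,0],"delta_pos":[0,0,0.6],"gripper":0},{"angular":[0,0,0],"delta_pos":[0,0,0.4],"gripper":0},{"angular":[0,0,0],"delta_pos":[0,0,0.4],"gripper":0},{"angular":[0,0,0],"delta_pos":[0,0,0.3],"gripper":0},{"angular":[0,0,0],"delta_pos":[0,0,0.3],"gripper":0}]'
```

```text
time: 4.05
tool_pos: [0.5468, 0.1191, 0.1429]
tool_rot: [0.0, 0.209, 0.978, 0.0]
contact_force: [-0.5, 0.3, 0.0]
gripper_width: -0.002
```

View pics/top1.png

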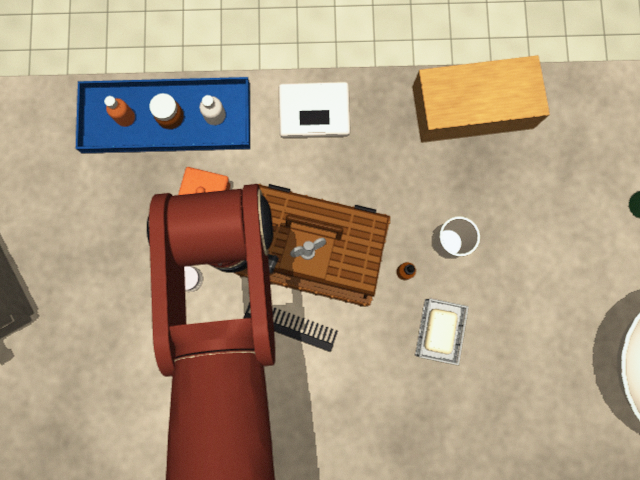

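Run:
```python
from h import *
f=grab_frame("scene"); cv2.imwrite("pics/s2.png",cv2.resize(f[140:340,200:460],None,fx=3,fy=3)[:,:,::-1])
print(state()["contact_force"],state()["ft_torque"])
```

```text
[0.30652546 0.53477401 0.02472648] [ 0.00751427 -0.04398277  0.01056493]
```

View pics/s2.png

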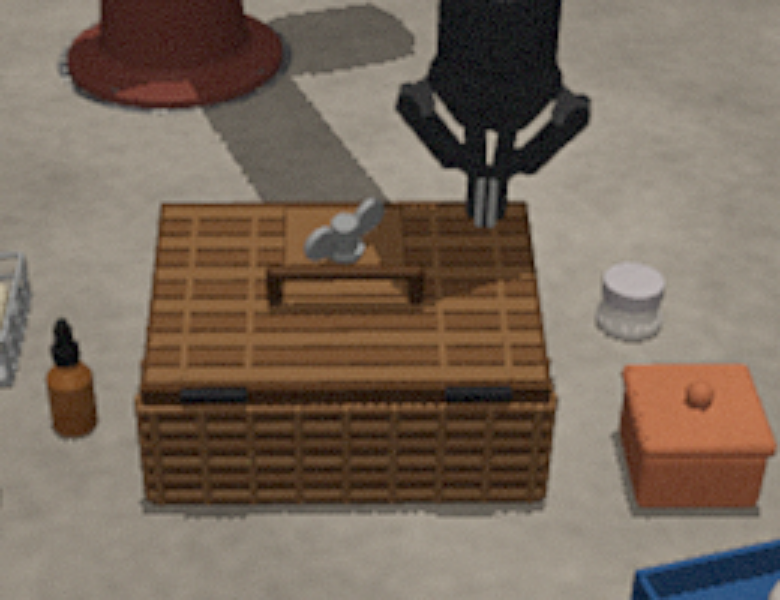

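```bash
python3 -m crank '[{"angular":[0,0,0],"delta_pos":[0,0,0.3],"gripper":0},{"angular":[0,0,0],"delta_pos":[0,0,0.3],"gripper":0},{"angular":[0,0,0],"delta_pos":[0,0,0.2],"gripper":0},{"angular":[0,0,0],"delta_pos":[0,0,0.1],"gripper":0},{"angular":[0,0,0],"delta_pos":[0,0,0],"gripper":0}]'
```

```text
time: 4.72
tool_pos: [0.5466, 0.119, 0.116]
tool_rot: [-0.0, 0.209, 0.978, -0.0]
contact_force: [0.5, -0.1, 0.4]
gripper_width: 0.001
```

```bash
python3 -m crank '[{"angular":[0,0,0],"delta_pos":[0,0,0.07],"gripper":0},{"angular":[0,0,0],"delta_pos":[0,0,0.07],"gripper":0},{"angular":[0,0,0],"delta_pos":[0,0,0],"gripper":0}]';python3 - <<'E'
from h import *
f=grab_frame("scene"); cv2.imwrite("pics/s3.png",cv2.resize(f[140:340,200:460],None,fx=3,fy=3)[:,:,::-1])
print(state()["contact_force"],state()["ft_torque"])
E
```

```text
time: 5.1
tool_pos: [0.547, 0.1191, 0.113]
tool_rot: [0.0, 0.209, 0.978, 0.0]
contact_force: [-3.0, -0.2, 5.3]
gripper_width: 0.003
[-2.52278472 -0.78451253  4.85131851] [-2.97170116e-04  4.51157970e-01  9.20467789e-03]
```

View pics/s3.png

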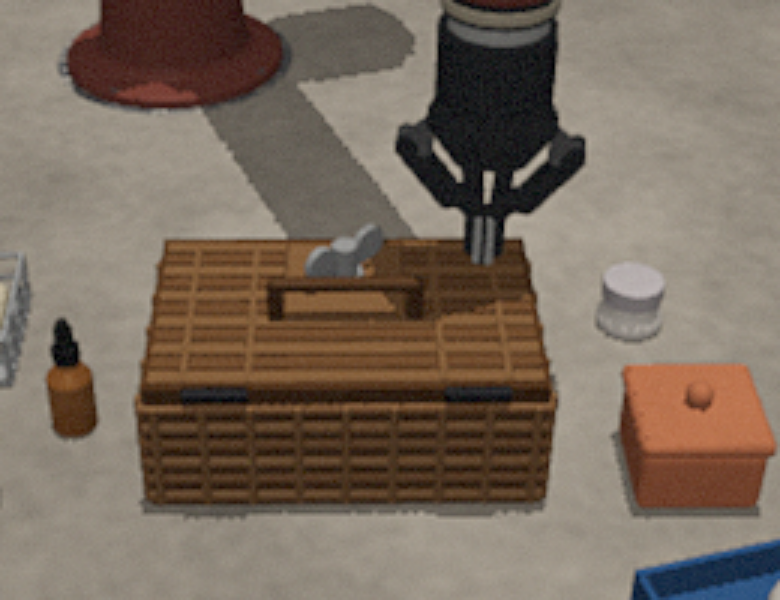

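```bash
python3 -m crank '[{"angular":[0,0,0],"delta_pos":[0,0,0.07],"gripper":0},{"angular":[0,0,0],"delta_pos":[0,0,0.07],"gripper":0},{"angular":[0,0,0],"delta_pos":[0,0,0],"gripper":0}]'
```

```text
time: 5.52
tool_pos: [0.5472, 0.1192, 0.1127]
tool_rot: [-0.0, 0.209, 0.978, -0.0]
contact_force: [-13.8, -1.6, 24.8]
gripper_width: 0.002
```

```bash
python3 -m crank '[{"angular":[0,0,0],"delta_pos":[0,0,-1],"gripper":0.35},{"angular":[0,0,0],"delta_pos":[0,0,-1],"gripper":0.35},{"angular":[0,0,-1],"delta_pos":[0,0,-1],"gripper":0.35},{"angular":[0,0,-1],"delta_pos":[0,0,0],"gripper":0.35},{"angular":[0,0,-1],"delta_pos":[0,0,0],"gripper":0.35},{"angular":[0,0,-1],"delta_pos":[0,0,0],"gripper":0.35},{"angular":[0,0,-1],"delta_pos":[0,0,0],"gripper":0.35},{"angular":[0,0,-1],"delta_pos":[0,0,0],"gripper":0.35},{"angular":[0,0,-1],"delta_pos":[0,0,0],"gripper":0.35},{"angular":[0,0,-1],"delta_pos":[0,0,0],"gripper":0.35},{"angular":[0,0,-1],"delta_pos":[0,0,0],"gripper":0.35},{"angular":[0,0,-1],"delta_pos":[0,0,0],"gripper":0.35}]';python3 - <<'E'
from h import *
for c in("scene","top"):
    f=grab_frame(c); o=(140,200) if c=="scene" else (150,200)
    cv2.imwrite(f"pics/{c}4.png",cv2.resize(f[o[0]:o[0]+200,o[1]:o[1]+260],None,fx=3,fy=3)[:,:,::-1])
    for t in("caddy_hinge","flap_edge","flap_handle","screw_foot","wing_tip"):
        print(c,t,[(d["conf"],d["pixel"]) for d in landmark_of(c,t)][:3])
E
```

```text
time: 7.02
tool_pos: [0.5466, 0.1191, 0.1974]
tool_rot: [-0.0, -0.225, 0.974, -0.0]
contact_force: [0.3, -0.7, -0.5]
gripper_width: 0.349
scene caddy_hinge [(0.98, [314.8, 269.4])]
scene flap_edge [(0.91, [312.4, 215.5])]
scene flap_handle [(0.56, [317.8, 233.1])]
scene screw_foot [(0.62, [311.8, 231.3]), (0.6, [304.0, 229.2])]
scene wing_tip [(0.79, [301.0, 231.5])]
top caddy_hinge [(0.96, [323.5, 200.1])]
top flap_edge [(0.98, [298.3, 289.2])]
top flap_handle [(0.88, [311.5, 236.4])]
top screw_foot [(0.64, [306.5, 259.7])]
top wing_tip [(0.5, [323.0, 252.4])]
```

View pics/scene4.png

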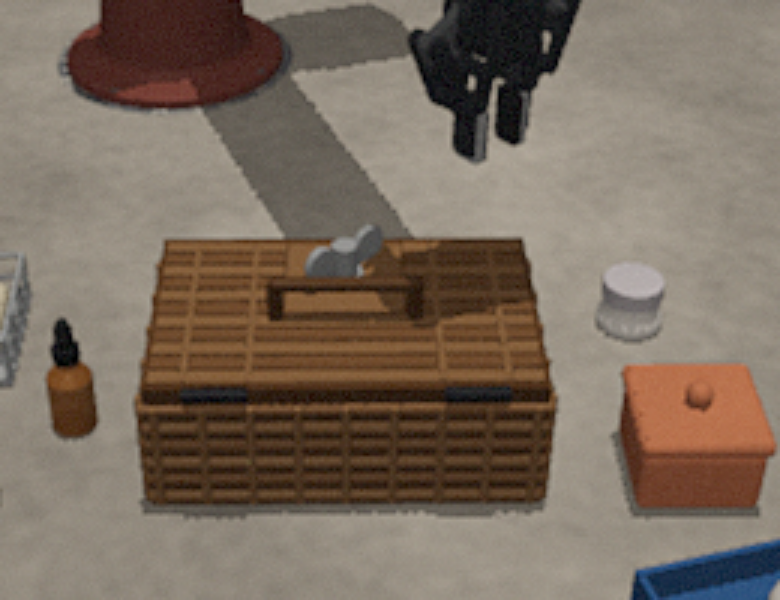

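View pics/top4.png

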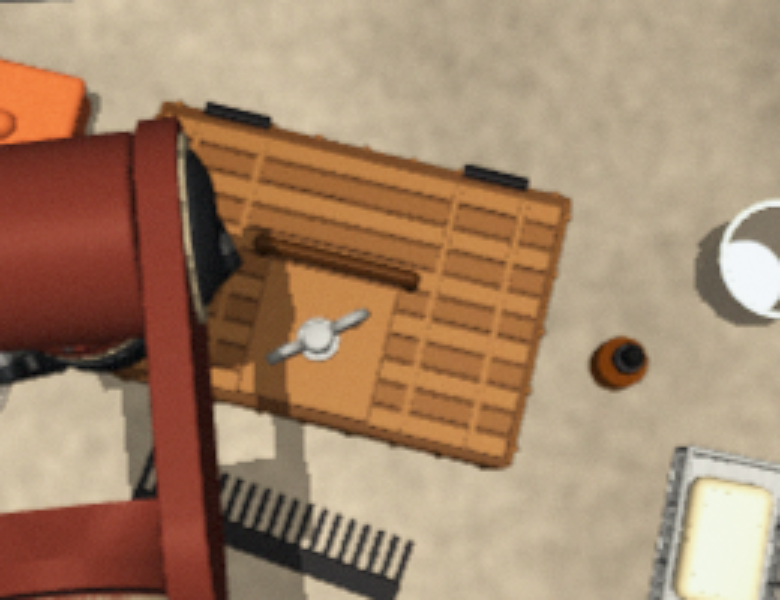

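Run:
```python
from h import *
from scipy.optimize import least_squares
hub=ray_at("top",[306.3,261.7],.123); a=ray_at("top",[322.7,255],.116); b=ray_at("top",[290,269.3],.116)
print(hub,a,b,(a+b)/2,np.hypot(*(a-b)[:2]),np.arctan2(*(a-b)[1::-1]))
obs=dict(hinge=([314.8,269.4],[323.5,200.1]),edge=([312.4,215.5],[298.3,289.2]),foot=(None,[306.5,259.7]),handle=([317.8,233.1],[311.5,236.4]))
L=ray_at("top",[200+205/3,150+105/3],.09);Rr=ray_at("top",[200+527/3,150+187/3],.09);d=L-Rr;print("hinge yaw",np.arctan2(-d[0],d[1]))
F1=ray_at("top",[200+510/3,150+465/3],.096);print("cornR",F1)
def res(q):
    m,_=model([*q,0,0]); r=[]
    for k,ab in obs.items():
        for c,p in zip(("scene","top"),ab):
            if p is not None: r+=list((proj(c,m[k])-p))
    return r
s=least_squares(res,[.655,-.01,-.25],loss='soft_l1'); print(s.x,np.round(res(s.x),1).tolist()); m,_=model([*s.x,0,0]); print(m["foot"],m["cornR"])
# tips of fingers in scene?
q=state(); T=R.from_quat(q["tool_rot"],scalar_first=True).as_matrix(); print(T.round(3),q["tool_pos"],q["joint_pos"][5])
for y in(-.015,.015): print(proj("scene",q["tool_pos"]+T@[0,y,.014]))
```

```text
[0.54148521 0.02201887 0.123     ] [ 0.55326685 -0.00673369  0.116     ] [0.52955035 0.05076447 0.116     ] [0.5414086  0.02201539 0.116     ] 0.06219735367726474 -1.1795829980609314
hinge yaw -0.2778924385011825
cornR [ 0.46515902 -0.08798202  0.096     ]
[ 0.65579354 -0.00741495 -0.26658659] [-0.5, 0.7, -2.0, 0.0, 1.2, 3.4, 0.9, -0.5, -0.9, 3.2, -3.8, -1.1, 0.1, -0.3]
[0.54196181 0.02367099 0.096     ] [ 0.46369203 -0.08453179  0.096     ]
[[-0.9   -0.436  0.   ]
 [-0.436  0.9    0.   ]
 [-0.    -0.    -1.   ]] [0.54669787 0.11912645 0.19794876] -1.9399305483362574
[356.22009428 191.05899386]
[366.93494437 185.92593778]
```

```bash
python3 -m crank '[{"angular":[0,0,0],"delta_pos":[0.52,-0.94,0],"gripper":0.4},{"angular":[0,0,0],"delta_pos":[0.52,-0.94,0],"gripper":0.4},{"angular":[0,0,0],"delta_pos":[0.52,-0.94,0],"gripper":0.4},{"angular":[0,0,1],"delta_pos":[0,0,0],"gripper":0.4},{"angular":[0,0,1],"delta_pos":[0,0,0],"gripper":0.4},{"angular":[0,0,1],"delta_pos":[0,0,0],"gripper":0.4},{"angular":[0,0,1],"delta_pos":[0,0,0],"gripper":0.4},{"angular":[0,0,1],"delta_pos":[0,0,0],"gripper":0.4},{"angular":[0,0,1],"delta_pos":[0,0,0],"gripper":0.4},{"angular":[0,0,1],"delta_pos":[0,0,0],"gripper":0.4},{"angular":[0,0,1],"delta_pos":[0,0,0],"gripper":0.4},{"angular":[0,0,1],"delta_pos":[0,0,0],"gripper":0.4}]'
python3 -m crank '[{"angular":[0,0,1],"delta_pos":[0,0,0],"gripper":0.4},{"angular":[0,0,1],"delta_pos":[0,0,0],"gripper":0.4},{"angular":[0,0,1],"delta_pos":[0,0,0],"gripper":0.4},{"angular":[0,0,1],"delta_pos":[0,0,0],"gripper":0.4},{"angular":[0,0,1],"delta_pos":[0,0,0.3],"gripper":0.4},{"angular":[0,0,1],"delta_pos":[0,0,0.3],"gripper":0.4},{"angular":[0,0,1],"delta_pos":[0,0,0.3],"gripper":0.4},{"angular":[0,0,1],"delta_pos":[0,0,0.3],"gripper":0.4},{"angular":[0,0,1],"delta_pos":[0,0,0],"gripper":0.4},{"angular":[0,0,1],"delta_pos":[0,0,0],"gripper":0.4},{"angular":[0,0,0.7],"delta_pos":[0,0,0],"gripper":0.4},{"angular":[0,0,0],"delta_pos":[0,0,0],"gripper":0.4}]'
python3 - <<'E'
from h import *
for c in("scene","top"):
    f=grab_frame(c); o=(140,200) if c=="scene" else (150,200)
    cv2.imwrite(f"pics/{c}5.png",cv2.resize(f[o[0]:o[0]+200,o[1]:o[1]+260],None,fx=3,fy=3)[:,:,::-1])
q=state(); T=R.from_quat(q["tool_rot"],scalar_first=True).as_matrix(); print(T.round(3),q["tool_pos"],q["joint_pos"])
E
```

```text
time: 9.12
tool_pos: [0.5414, 0.0226, 0.1979]
tool_rot: [0.0, 0.168, 0.986, 0.0]
contact_force: [-0.1, -0.4, 0.4]
gripper_width: 0.402
time: 10.62
tool_pos: [0.5414, 0.0226, 0.1619]
tool_rot: [0.0, 0.592, 0.806, 0.0]
contact_force: [1.1, 0.5, -0.2]
gripper_width: 0.4
[[-0.299  0.954  0.   ]
 [ 0.954  0.299 -0.   ]
 [-0.     0.    -1.   ]] [0.54144485 0.02257901 0.16194634] [-9.56790481e-02 -7.64293640e-02  1.88859001e+00  6.52654580e-06
  1.32934290e+00 -3.99064886e-01]
```

View pics/scene5.png

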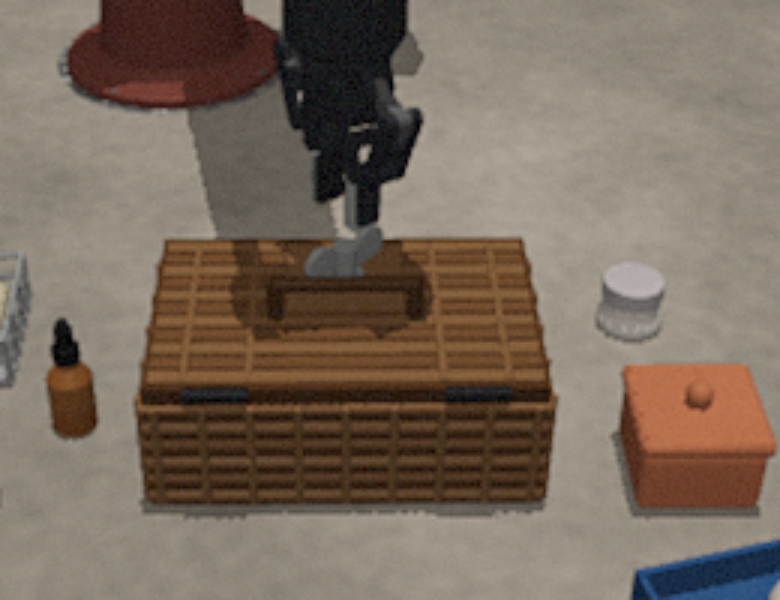

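View pics/top5.png

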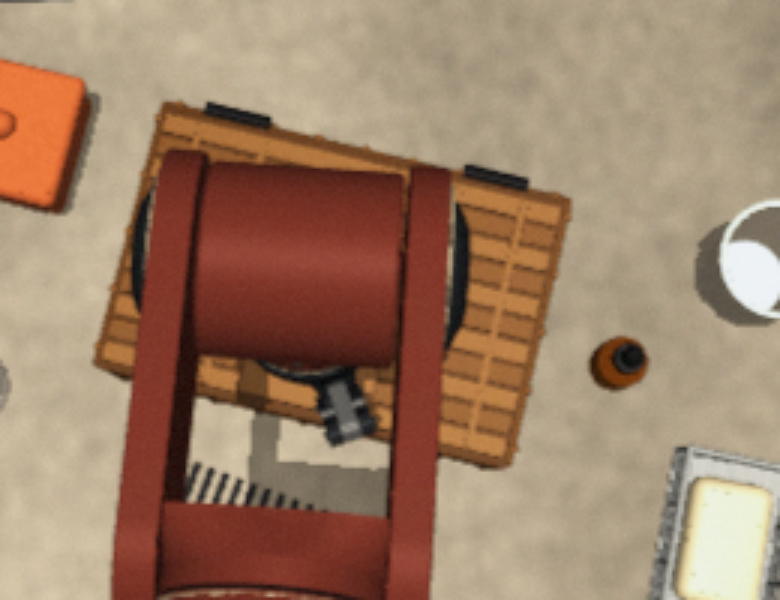

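```bash
python3 -m crank '[{"angular":[0,0,0],"delta_pos":[0,0,0.4],"gripper":0.4},{"angular":[0,0,0],"delta_pos":[0,0,0.4],"gripper":0.4},{"angular":[0,0,0],"delta_pos":[0,0,0.3],"gripper":0.4},{"angular":[0,0,0],"delta_pos":[0,0,0.25],"gripper":0.4},{"angular":[0,0,1],"delta_pos":[0,0,0],"gripper":0.4},{"angular":[0,0,1],"delta_pos":[0,0,0],"gripper":0.4}]'
python3 - <<'E'
from h import *
for c in("scene",):
    f=grab_frame(c); o=(140,200) if c=="scene" else (150,200)
    cv2.imwrite(f"pics/{c}6.png",cv2.resize(f[180:300,240:380],None,fx=5,fy=5)[:,:,::-1])
print(state()["ft_torque"])
E
```

```text
time: 11.48
tool_pos: [0.5413, 0.0226, 0.1209]
tool_rot: [-0.0, 0.662, 0.75, -0.0]
contact_force: [-0.4, 0.3, 0.4]
gripper_width: 0.398
[-0.02362539  0.00819953 -0.03144142]
```

View pics/scene6.png

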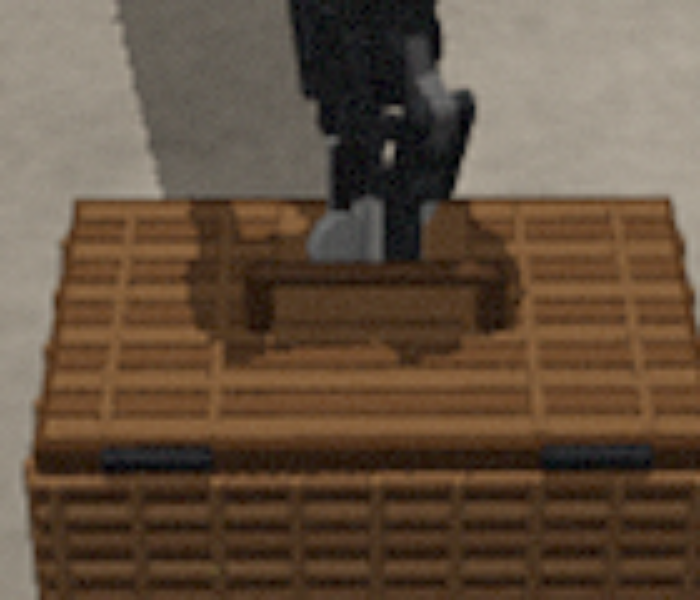

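```bash
python3 -m crank '[{"angular":[0,0,1],"delta_pos":[0,0,0],"gripper":0.4},{"angular":[0,0,1],"delta_pos":[0,0,0],"gripper":0.4},{"angular":[0,0,1],"delta_pos":[0,0,0],"gripper":0.4},{"angular":[0,0,1],"delta_pos":[0,0,0],"gripper":0.4},{"angular":[0,0,1],"delta_pos":[0,0,0],"gripper":0.4},{"angular":[0,0,1],"delta_pos":[0,0,0],"gripper":0.4},{"angular":[0,0,1],"delta_pos":[0,0,0],"gripper":0.4},{"angular":[0,0,1],"delta_pos":[0,0,0],"gripper":0.4},{"angular":[0,0,1],"delta_pos":[0,0,0],"gripper":0.4},{"angular":[0,0,1],"delta_pos":[0,0,0],"gripper":0.4},{"angular":[0,0,1],"delta_pos":[0,0,0],"gripper":0.4},{"angular":[0,0,1],"delta_pos":[0,0,0],"gripper":0.4}]'
python3 - <<'E'
from h import *
for c in("scene",):
    f=grab_frame(c); o=(140,200) if c=="scene" else (150,200)
    cv2.imwrite(f"pics/{c}7.png",cv2.resize(f[180:300,240:380],None,fx=5,fy=5)[:,:,::-1])
print(state()["ft_torque"],state()["joint_pos"][5])
E
```

```text
time: 13.02
tool_pos: [0.5419, 0.0228, 0.1215]
tool_rot: [-0.0, 0.948, 0.319, 0.001]
contact_force: [0.5, 1.1, -0.3]
gripper_width: 0.401
[ 0.13169433 -0.1638495   0.00503062] 0.8268492461211732
```

View pics/scene7.png

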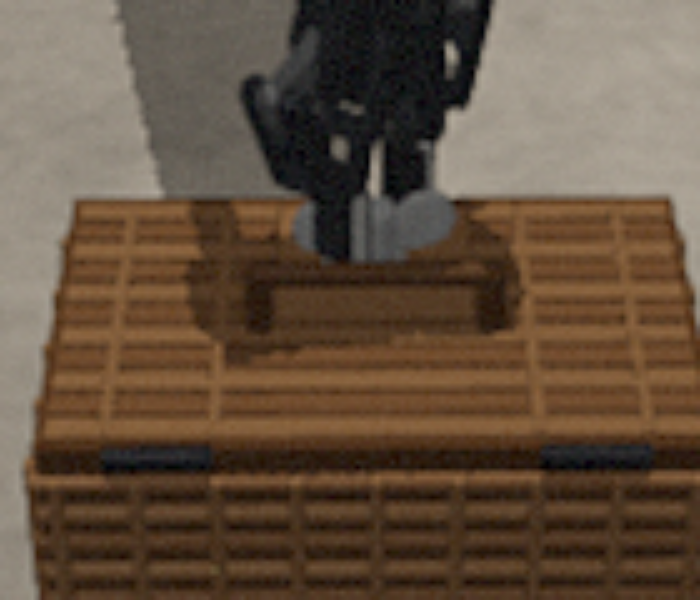

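```bash
python3 -m crank '[{"angular":[0,0,1],"delta_pos":[0,0,0],"gripper":0.4},{"angular":[0,0,1],"delta_pos":[0,0,0],"gripper":0.4},{"angular":[0,0,1],"delta_pos":[0,0,0],"gripper":0.4},{"angular":[0,0,1],"delta_pos":[0,0,0],"gripper":0.4},{"angular":[0,0,1],"delta_pos":[0,0,0],"gripper":0.4},{"angular":[0,0,1],"delta_pos":[0,0,0],"gripper":0.4},{"angular":[0,0,1],"delta_pos":[0,0,0],"gripper":0.4},{"angular":[0,0,1],"delta_pos":[0,0,0],"gripper":0.4},{"angular":[0,0,1],"delta_pos":[0,0,0],"gripper":0.4},{"angular":[0,0,1],"delta_pos":[0,0,0],"gripper":0.4},{"angular":[0,0,1],"delta_pos":[0,0,0],"gripper":0.4},{"angular":[0,0,1],"delta_pos":[0,0,0],"gripper":0.4}]'
python3 -m crank '[{"angular":[0,0,1],"delta_pos":[0,0,0],"gripper":0.4},{"angular":[0,0,1],"delta_pos":[0,0,0],"gripper":0.4},{"angular":[0,0,1],"delta_pos":[0,0,0],"gripper":0.4},{"angular":[0,0,1],"delta_pos":[0,0,0],"gripper":0.4},{"angular":[0,0,1],"delta_pos":[0,0,0],"gripper":0.4},{"angular":[0,0,1],"delta_pos":[0,0,0],"gripper":0.4},{"angular":[0,0,1],"delta_pos":[0,0,0],"gripper":0.4},{"angular":[0,0,1],"delta_pos":[0,0,0],"gripper":0.4},{"angular":[0,0,1],"delta_pos":[0,0,0],"gripper":0.4},{"angular":[0,0,1],"delta_pos":[0,0,0],"gripper":0.4},{"angular":[0,0,1],"delta_pos":[0,0,0],"gripper":0.4}]'
python3 - <<'E'
from h import *
for c in("scene",):
    f=grab_frame(c); o=(140,200) if c=="scene" else (150,200)
    cv2.imwrite(f"pics/{c}8.png",cv2.resize(f[180:300,240:380],None,fx=5,fy=5)[:,:,::-1])
print(state()["ft_torque"],state()["joint_pos"][5])
E
```

```text
time: 14.58
tool_pos: [0.542, 0.0223, 0.1216]
tool_rot: [0.0, 0.98, -0.197, 0.001]
contact_force: [1.6, -1.4, 0.4]
gripper_width: 0.398
time: 15.95
tool_pos: [0.5419, 0.0226, 0.1215]
tool_rot: [-0.0, 0.779, -0.627, 0.0]
contact_force: [1.0, 0.4, 0.6]
gripper_width: 0.397
[ 0.0198606  -0.16417461  0.00323685] 2.8330504960855287
```

View pics/scene8.png

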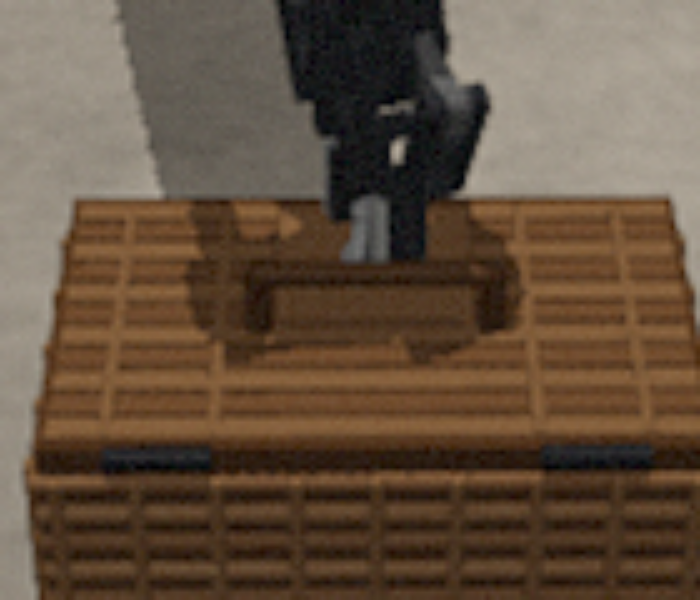

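```bash
python3 -m crank '[{"angular":[0,0,-1],"delta_pos":[0,0,0],"gripper":0.4},{"angular":[0,0,-1],"delta_pos":[0,0,-0.65],"gripper":0.4},{"angular":[0,0,-1],"delta_pos":[0,0,-0.65],"gripper":0.4},{"angular":[0,0,-1],"delta_pos":[0,0,-0.1],"gripper":0.4},{"angular":[0,0,-1],"delta_pos":[0,0,0],"gripper":0.4},{"angular":[0,0,-1],"delta_pos":[0,0,0],"gripper":0.4},{"angular":[0,0,-1],"delta_pos":[0,0,0],"gripper":0.4},{"angular":[0,0,-1],"delta_pos":[0,0,0],"gripper":0.4},{"angular":[0,0,-1],"delta_pos":[0,0,0],"gripper":0.4},{"angular":[0,0,-1],"delta_pos":[0,0,0],"gripper":0.4},{"angular":[0,0,-1],"delta_pos":[0,0,0],"gripper":0.4},{"angular":[0,0,-1],"delta_pos":[0,0,0],"gripper":0.4}]'
python3 -m crank '[{"angular":[0,0,-1],"delta_pos":[0,0,0],"gripper":0.4},{"angular":[0,0,-1],"delta_pos":[0,0,0],"gripper":0.4},{"angular":[0,0,-1],"delta_pos":[0,0,0],"gripper":0.4},{"angular":[0,0,-1],"delta_pos":[0,0,0],"gripper":0.4},{"angular":[0,0,-1],"delta_pos":[0,0,0],"gripper":0.4},{"angular":[0,0,-1],"delta_pos":[0,0,0],"gripper":0.4},{"angular":[0,0,-1],"delta_pos":[0,0,0],"gripper":0.4},{"angular":[0,0,-1],"delta_pos":[0,0,0],"gripper":0.4},{"angular":[0,0,-1],"delta_pos":[0,0,0],"gripper":0.4},{"angular":[0,0,-1],"delta_pos":[0,0,0],"gripper":0.4},{"angular":[0,0,-1],"delta_pos":[0,0,0],"gripper":0.4},{"angular":[0,0,-1],"delta_pos":[0,0,0],"gripper":0.4}]'
python3 -m crank '[{"angular":[0,0,-1],"delta_pos":[0,0,0],"gripper":0.4},{"angular":[0,0,-1],"delta_pos":[0,0,0],"gripper":0.4},{"angular":[0,0,-1],"delta_pos":[0,0,0],"gripper":0.4},{"angular":[0,0,-1],"delta_pos":[0,0,0],"gripper":0.4},{"angular":[0,0,-1],"delta_pos":[0,0,0],"gripper":0.4},{"angular":[0,0,-1],"delta_pos":[0,0,0],"gripper":0.4},{"angular":[0,0,-1],"delta_pos":[0,0,0],"gripper":0.4},{"angular":[0,0,-1],"delta_pos":[0,0,0],"gripper":0.4},{"angular":[0,0,-1],"delta_pos":[0,0,0],"gripper":0.4},{"angular":[0,0,-1],"delta_pos":[0,0,0],"gripper":0.4},{"angular":[0,0,-1],"delta_pos":[0,0,0],"gripper":0.4},{"angular":[0,0,-1],"delta_pos":[0,0,0],"gripper":0.4}]'
python3 - <<'E'
from h import *
for c in("scene",):
    f=grab_frame(c); o=(140,200) if c=="scene" else (150,200)
    cv2.imwrite(f"pics/{c}9.png",cv2.resize(f[180:300,240:380],None,fx=5,fy=5)[:,:,::-1])
print(state()["ft_torque"],state()["joint_pos"])
E
```

```text
time: 17.5
tool_pos: [0.5413, 0.0225, 0.1632]
tool_rot: [0.0, 0.989, -0.151, -0.0]
contact_force: [-0.4, -0.3, 0.4]
gripper_width: 0.4
time: 19.0
tool_pos: [0.5413, 0.0225, 0.1632]
tool_rot: [-0.0, 0.931, 0.364, -0.0]
contact_force: [0.5, -0.2, -0.6]
gripper_width: 0.403
time: 20.5
tool_pos: [0.5413, 0.0225, 0.1632]
tool_rot: [-0.0, 0.625, 0.781, -0.0]
contact_force: [0.1, 0.5, 0.6]
gripper_width: 0.401
[ 0.00194023  0.00940133 -0.02366382] [-9.57153921e-02 -7.77557044e-02  1.88767601e+00 -1.62272770e-04
  1.33215916e+00 -3.18397251e-01]
```

View pics/scene9.png

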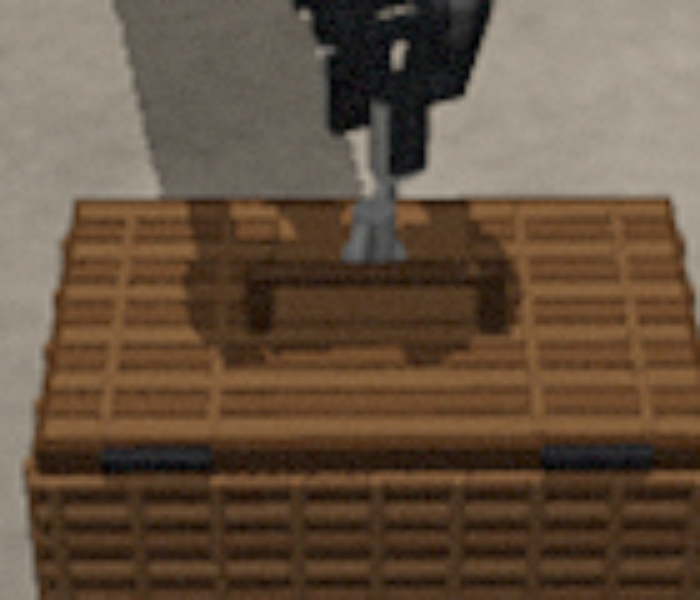

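```bash
python3 -m crank '[{"angular":[0,0,-1],"delta_pos":[0,0,0],"gripper":0.4},{"angular":[0,0,-1],"delta_pos":[0,0,0],"gripper":0.4},{"angular":[0,0,-0.2],"delta_pos":[0,0,0.3],"gripper":0.4},{"angular":[0,0,0],"delta_pos":[0,0,0.4],"gripper":0.4},{"angular":[0,0,0],"delta_pos":[0,0,0.4],"gripper":0.4},{"angular":[0,0,0],"delta_pos":[0,0,0.29],"gripper":0.4},{"angular":[0,0,0],"delta_pos":[0,0,0],"gripper":0.4}]'
```

```text
time: 21.42
tool_pos: [0.5406, 0.0226, 0.1203]
tool_rot: [-0.001, 0.55, 0.835, -0.001]
contact_force: [0.0, -0.1, -0.2]
gripper_width: 0.399
```

```bash
python3 -m crank '[{"angular":[0,0,1],"delta_pos":[0,0,0],"gripper":0.4},{"angular":[0,0,1],"delta_pos":[0,0,0],"gripper":0.4},{"angular":[0,0,1],"delta_pos":[0,0,0],"gripper":0.4},{"angular":[0,0,1],"delta_pos":[0,0,0],"gripper":0.4},{"angular":[0,0,1],"delta_pos":[0,0,0],"gripper":0.4},{"angular":[0,0,1],"delta_pos":[0,0,0],"gripper":0.4},{"angular":[0,0,1],"delta_pos":[0,0,0],"gripper":0.4},{"angular":[0,0,1],"delta_pos":[0,0,0],"gripper":0.4},{"angular":[0,0,1],"delta_pos":[0,0,0],"gripper":0.4},{"angular":[0,0,1],"delta_pos":[0,0,0],"gripper":0.4},{"angular":[0,0,1],"delta_pos":[0,0,0],"gripper":0.4},{"angular":[0,0,1],"delta_pos":[0,0,0],"gripper":0.4}]'
python3 -m crank '[{"angular":[0,0,1],"delta_pos":[0,0,0],"gripper":0.4},{"angular":[0,0,1],"delta_pos":[0,0,0],"gripper":0.4},{"angular":[0,0,1],"delta_pos":[0,0,0],"gripper":0.4},{"angular":[0,0,1],"delta_pos":[0,0,0],"gripper":0.4},{"angular":[0,0,1],"delta_pos":[0,0,0],"gripper":0.4},{"angular":[0,0,1],"delta_pos":[0,0,0],"gripper":0.4},{"angular":[0,0,1],"delta_pos":[0,0,0],"gripper":0.4},{"angular":[0,0,1],"delta_pos":[0,0,0],"gripper":0.4},{"angular":[0,0,1],"delta_pos":[0,0,0],"gripper":0.4},{"angular":[0,0,1],"delta_pos":[0,0,0],"gripper":0.4},{"angular":[0,0,1],"delta_pos":[0,0,0],"gripper":0.4},{"angular":[0,0,1],"delta_pos":[0,0,0],"gripper":0.4}]'
python3 -m crank '[{"angular":[0,0,1],"delta_pos":[0,0,0],"gripper":0.4},{"angular":[0,0,1],"delta_pos":[0,0,0],"gripper":0.4},{"angular":[0,0,1],"delta_pos":[0,0,0],"gripper":0.4},{"angular":[0,0,1],"delta_pos":[0,0,0],"gripper":0.4},{"angular":[0,0,1],"delta_pos":[0,0,0],"gripper":0.4},{"angular":[0,0,1],"delta_pos":[0,0,0],"gripper":0.4},{"angular":[0,0,1],"delta_pos":[0,0,0],"gripper":0.4},{"angular":[0,0,1],"delta_pos":[0,0,0],"gripper":0.4},{"angular":[0,0,1],"delta_pos":[0,0,0],"gripper":0.4},{"angular":[0,0,1],"delta_pos":[0,0,0],"gripper":0.4},{"angular":[0,0,1],"delta_pos":[0,0,0],"gripper":0.4},{"angular":[0,0,1],"delta_pos":[0,0,0],"gripper":0.4}]'
python3 - <<'E'
from h import *
for c in("scene",):
    f=grab_frame(c); o=(140,200) if c=="scene" else (150,200)
    cv2.imwrite(f"pics/{c}10.png",cv2.resize(f[180:300,240:380],None,fx=5,fy=5)[:,:,::-1])
print(state()["ft_torque"],state()["joint_pos"])
E
```

```text
time: 22.92
tool_pos: [0.5421, 0.0229, 0.1224]
tool_rot: [0.0, 0.894, 0.448, 0.001]
contact_force: [0.6, 2.2, -0.7]
gripper_width: 0.398
time: 24.42
tool_pos: [0.5425, 0.0225, 0.1227]
tool_rot: [0.0, 0.998, -0.06, 0.001]
contact_force: [0.7, 0.4, -0.4]
gripper_width: 0.396
time: 25.92
tool_pos: [0.5423, 0.0223, 0.1226]
tool_rot: [-0.0, 0.835, -0.551, 0.001]
contact_force: [0.9, -1.7, -0.3]
gripper_width: 0.399
[-0.01685605  0.03613898 -0.02865343] [-9.58464243e-02 -3.19801489e-02  1.91622802e+00 -3.58983399e-04
  1.25522453e+00  2.64327758e+00]
```

View pics/scene10.png

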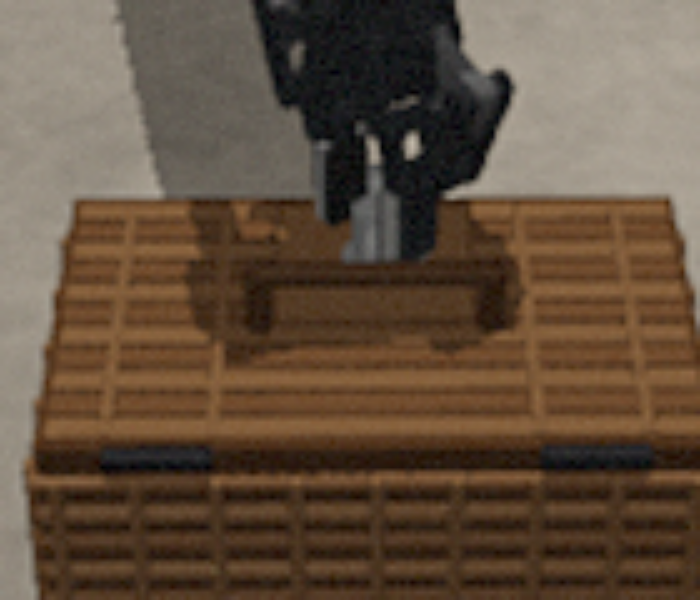

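```bash
python3 -m crank '[{"angular":[0,0,1],"delta_pos":[0,0,0],"gripper":0.4},{"angular":[0,0,1],"delta_pos":[0,0,0],"gripper":0.4},{"angular":[0,0,1],"delta_pos":[0,0,0],"gripper":0.4},{"angular":[0,0,-1],"delta_pos":[0,0,0],"gripper":0.4},{"angular":[0,0,-1],"delta_pos":[0,0,-0.65],"gripper":0.4},{"angular":[0,0,-1],"delta_pos":[0,0,-0.65],"gripper":0.4},{"angular":[0,0,-1],"delta_pos":[0,0,-0.1],"gripper":0.4},{"angular":[0,0,-1],"delta_pos":[0,0,0],"gripper":0.4},{"angular":[0,0,-1],"delta_pos":[0,0,0],"gripper":0.4},{"angular":[0,0,-1],"delta_pos":[0,0,0],"gripper":0.4},{"angular":[0,0,-1],"delta_pos":[0,0,0],"gripper":0.4},{"angular":[0,0,-1],"delta_pos":[0,0,0],"gripper":0.4}]'
python3 -m crank '[{"angular":[0,0,-1],"delta_pos":[0,0,0],"gripper":0.4},{"angular":[0,0,-1],"delta_pos":[0,0,0],"gripper":0.4},{"angular":[0,0,-1],"delta_pos":[0,0,0],"gripper":0.4},{"angular":[0,0,-1],"delta_pos":[0,0,0],"gripper":0.4},{"angular":[0,0,-1],"delta_pos":[0,0,0],"gripper":0.4},{"angular":[0,0,-1],"delta_pos":[0,0,0],"gripper":0.4},{"angular":[0,0,-1],"delta_pos":[0,0,0],"gripper":0.4},{"angular":[0,0,-1],"delta_pos":[0,0,0],"gripper":0.4},{"angular":[0,0,-1],"delta_pos":[0,0,0],"gripper":0.4},{"angular":[0,0,-1],"delta_pos":[0,0,0],"gripper":0.4},{"angular":[0,0,-1],"delta_pos":[0,0,0],"gripper":0.4},{"angular":[0,0,-1],"delta_pos":[0,0,0],"gripper":0.4}]'
python3 -m crank '[{"angular":[0,0,-1],"delta_pos":[0,0,0],"gripper":0.4},{"angular":[0,0,-1],"delta_pos":[0,0,0],"gripper":0.4},{"angular":[0,0,-1],"delta_pos":[0,0,0],"gripper":0.4},{"angular":[0,0,-1],"delta_pos":[0,0,0],"gripper":0.4},{"angular":[0,0,-1],"delta_pos":[0,0,0],"gripper":0.4},{"angular":[0,0,-1],"delta_pos":[0,0,0],"gripper":0.4},{"angular":[0,0,-1],"delta_pos":[0,0,0],"gripper":0.4},{"angular":[0,0,-1],"delta_pos":[0,0,0],"gripper":0.4},{"angular":[0,0,-1],"delta_pos":[0,0,0],"gripper":0.4},{"angular":[0,0,-1],"delta_pos":[0,0,0],"gripper":0.4},{"angular":[0,0,-1],"delta_pos":[0,0,0],"gripper":0.4},{"angular":[0,0,-1],"delta_pos":[0,0,0],"gripper":0.4}]'
python3 - <<'E'
from h import *
for c in("scene",):
    f=grab_frame(c); o=(140,200) if c=="scene" else (150,200)
    cv2.imwrite(f"pics/{c}11.png",cv2.resize(f[180:300,240:380],None,fx=5,fy=5)[:,:,::-1])
print(state()["ft_torque"],state()["joint_pos"])
E
```

```text
time: 27.48
tool_pos: [0.5416, 0.0226, 0.1641]
tool_rot: [-0.0, 0.95, -0.313, 0.0]
contact_force: [-0.2, -0.7, -0.7]
gripper_width: 0.402
time: 28.98
tool_pos: [0.5416, 0.0226, 0.1642]
tool_rot: [0.0, 0.979, 0.204, 0.0]
contact_force: [0.8, 0.4, 0.2]
gripper_width: 0.405
time: 30.48
tool_pos: [0.5416, 0.0226, 0.1641]
tool_rot: [0.0, 0.746, 0.666, 0.0]
contact_force: [1.0, -0.9, -0.1]
gripper_width: 0.403
[-0.02065344 -0.07852491  0.00729282] [-9.56746948e-02 -7.85562209e-02  1.88676009e+00  6.34577661e-05
  1.33275591e+00  1.49923918e-02]
```

View pics/scene11.png

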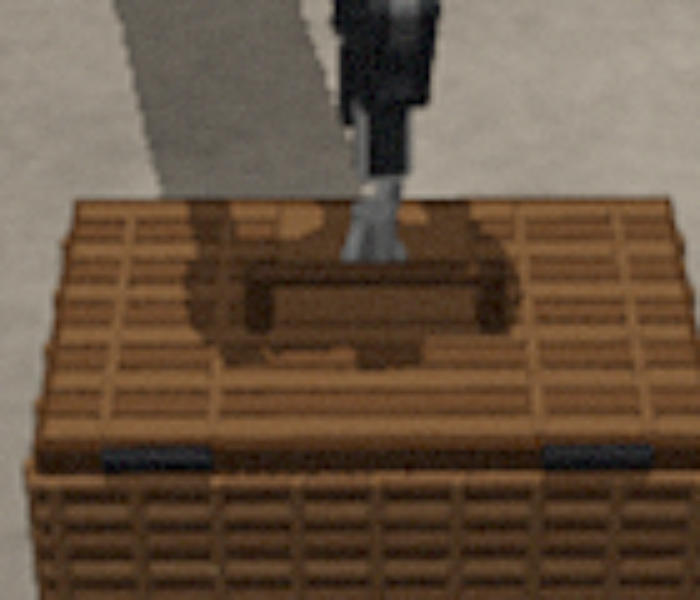

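```bash
python3 -m crank '[{"angular":[0,0,-1],"delta_pos":[0,0,0],"gripper":0.4},{"angular":[0,0,-1],"delta_pos":[0,0,0],"gripper":0.4},{"angular":[0,0,-1],"delta_pos":[0,0,0],"gripper":0.4},{"angular":[0,0,-1],"delta_pos":[0,0,0],"gripper":0.4},{"angular":[0,0,-1],"delta_pos":[0,0,0],"gripper":0.4},{"angular":[0,0,-0.4],"delta_pos":[0,0,0.3],"gripper":0.4},{"angular":[0,0,0],"delta_pos":[0,0,0.4],"gripper":0.4},{"angular":[0,0,0],"delta_pos":[0,0,0.4],"gripper":0.4},{"angular":[0,0,0],"delta_pos":[0,0,0.3],"gripper":0.4},{"angular":[0,0,0],"delta_pos":[0,0,0],"gripper":0.4}]'
```

```text
time: 31.78
tool_pos: [0.5406, 0.0226, 0.1203]
tool_rot: [-0.001, 0.571, 0.821, -0.001]
contact_force: [-0.4, 0.4, -0.0]
gripper_width: 0.402
```

```bash
python3 -m crank '[{"angular":[0,0,1],"delta_pos":[0,0,0],"gripper":0.4},{"angular":[0,0,1],"delta_pos":[0,0,0],"gripper":0.4},{"angular":[0,0,1],"delta_pos":[0,0,0],"gripper":0.4},{"angular":[0,0,1],"delta_pos":[0,0,0],"gripper":0.4},{"angular":[0,0,1],"delta_pos":[0,0,0],"gripper":0.4},{"angular":[0,0,1],"delta_pos":[0,0,0],"gripper":0.4},{"angular":[0,0,1],"delta_pos":[0,0,0],"gripper":0.4},{"angular":[0,0,1],"delta_pos":[0,0,0],"gripper":0.4},{"angular":[0,0,1],"delta_pos":[0,0,0],"gripper":0.4},{"angular":[0,0,1],"delta_pos":[0,0,0],"gripper":0.4},{"angular":[0,0,1],"delta_pos":[0,0,0],"gripper":0.4},{"angular":[0,0,1],"delta_pos":[0,0,0],"gripper":0.4}]'
python3 -m crank '[{"angular":[0,0,1],"delta_pos":[0,0,0],"gripper":0.4},{"angular":[0,0,1],"delta_pos":[0,0,0],"gripper":0.4},{"angular":[0,0,0.6],"delta_pos":[0,0,0],"gripper":0.4}]'
python3 - <<'E'
from h import *
for c in("scene",):
    f=grab_frame(c); o=(140,200) if c=="scene" else (150,200)
    cv2.imwrite(f"pics/{c}12.png",cv2.resize(f[180:300,240:380],None,fx=5,fy=5)[:,:,::-1])
print(state()["ft_torque"],state()["joint_pos"][[0,5]])
E
```

```text
time: 33.28
tool_pos: [0.5421, 0.0229, 0.1223]
tool_rot: [0.0, 0.906, 0.424, 0.001]
contact_force: [1.8, 1.4, -0.2]
gripper_width: 0.397
time: 33.65
tool_pos: [0.5423, 0.0228, 0.1225]
tool_rot: [0.0, 0.948, 0.319, 0.001]
contact_force: [0.8, 0.7, -0.2]
gripper_width: 0.399
[ 0.1212236  -0.16344331  0.06509754] [-0.09550314  0.82640929]
```

View pics/scene12.png

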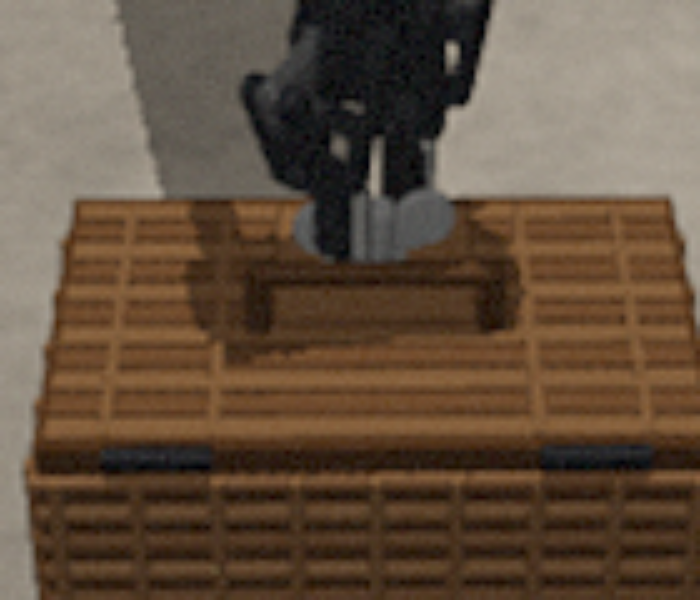

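```bash
for i in 1; do python3 -m crank '[{"angular":[0,0,0.5],"delta_pos":[0,0,0],"gripper":0.4},{"angular":[0,0,0.5],"delta_pos":[0,0,0],"gripper":0.4},{"angular":[0,0,0.5],"delta_pos":[0,0,0],"gripper":0.4}]'; done; python3 -c "
from plant import *;s=state();print(s['ft_torque'],s['joint_pos'][5])"
python3 -m crank '[{"angular":[0,0,0.5],"delta_pos":[0,0,0],"gripper":0.4},{"angular":[0,0,0.5],"delta_pos":[0,0,0],"gripper":0.4}]'; python3 -c "
from plant import *;s=state();print(s['ft_torque'],s['joint_pos'][5])"
```

```text
time: 34.08
tool_pos: [0.5422, 0.0227, 0.1225]
tool_rot: [0.0, 0.966, 0.257, 0.001]
contact_force: [1.8, 0.9, -0.2]
gripper_width: 0.399
[ 0.12896607 -0.1893609   0.01544062] 0.9551491085143589
time: 34.33
tool_pos: [0.5431, 0.0226, 0.1226]
tool_rot: [0.0, 0.977, 0.215, 0.002]
contact_force: [4.6, 0.6, -2.4]
gripper_width: 0.395
[ 0.18194078 -0.85135466  0.23415936] 1.0421303298472597
```

```bash
python3 -m crank '[{"angular":[0,0,0.4],"delta_pos":[0,0,0],"gripper":0.4},{"angular":[0,0,0],"delta_pos":[0,0,0],"gripper":0.4}]'
python3 - <<'E'
from h import *
f=grab_frame("scene"); cv2.imwrite("pics/s13.png",cv2.resize(f[180:300,240:380],None,fx=5,fy=5)[:,:,::-1])
s=state();print(s['ft_torque'],s['joint_pos'][5])
E
```

```text
time: 34.58
tool_pos: [0.5432, 0.0227, 0.1226]
tool_rot: [0.001, 0.98, 0.199, 0.002]
contact_force: [4.4, 0.4, -2.5]
gripper_width: 0.396
[ 0.15083163 -0.87951549  0.72894844] 1.074046804256701
```

View pics/s13.png

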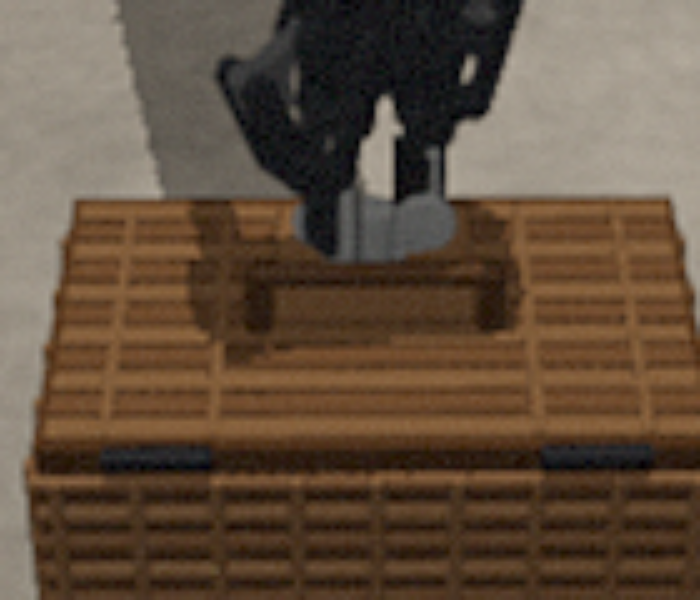

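```bash
python3 -m crank '[{"angular":[0,0,-1],"delta_pos":[0,0,0],"gripper":0.4},{"angular":[0,0,-1],"delta_pos":[0,0,0],"gripper":0.4},{"angular":[0,0,0],"delta_pos":[0,0,-0.6],"gripper":0.4},{"angular":[0,0,0],"delta_pos":[0,0,-1],"gripper":0.4},{"angular":[0,0,0],"delta_pos":[0,0,-1],"gripper":0.4},{"angular":[0,0,0],"delta_pos":[0,0,-1],"gripper":0.4},{"angular":[0,0,0],"delta_pos":[0.54,-0.84,0],"gripper":0.4},{"angular":[0,0,0],"delta_pos":[0.54,-0.84,0],"gripper":0.4},{"angular":[0,0,0],"delta_pos":[0.54,-0.84,0],"gripper":0.4},{"angular":[0,0,0],"delta_pos":[0.54,-0.84,0],"gripper":0.4},{"angular":[0,0,0],"delta_pos":[0.54,-0.84,0],"gripper":0.4},{"angular":[0,0,0],"delta_pos":[0.54,-0.84,0],"gripper":0.4}]'
python3 - <<'E'
from h import *
for c in("scene","top"):
    f=grab_frame(c); cv2.imwrite(f"pics/{c}14.png",f[:,:,::-1])
    o=(180,240) if c=="scene" else (200,240)
    cv2.imwrite(f"pics/{c}14z.png",cv2.resize(f[o[0]:o[0]+120,o[1]:o[1]+140],None,fx=5,fy=5)[:,:,::-1])
print(state()["contact_force"])
E
```

```text
time: 36.12
tool_pos: [0.5413, 0.2034, 0.2317]
tool_rot: [0.0, 0.959, 0.282, 0.001]
contact_force: [0.6, 0.1, -0.3]
gripper_width: 0.401
[-0.45863031  0.46147599 -0.07074876]
```

View pics/top14z.png

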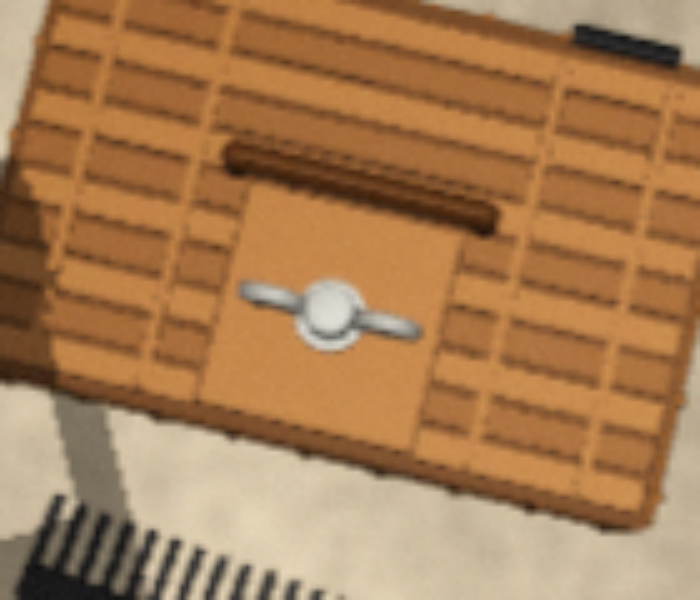

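View pics/scene14.png

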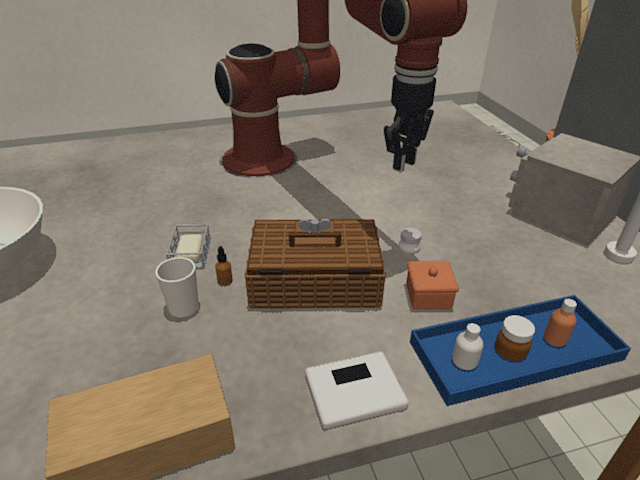

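View pics/top14.png

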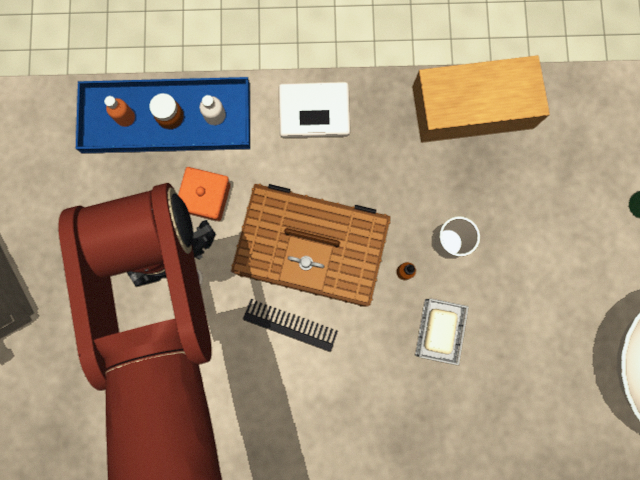

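```bash
python3 -c "
from plant import *;print(job_done(),state()['time'])"
```

```text
the job is handed in; nothing more can be done
the job is handed in; nothing more can be done
```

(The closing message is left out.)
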